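Check the dough sheeter's roller gap with a feeler gauge

TASK

Check the roller gap of the small green dough sheeter with the thick feeler gauge, the one with the orange grip: draw it out of the wooden block and slide its blade straight down between the two white rollers until its collar is almost down on them, feeling that it drags and that the sprung rollers give a little. Let go and leave it standing upright in the gap, held by the rollers; leave the thin gauge with the blue grip in its block.

Things in the scene. Friction and masses are not known exactly. Their poses are not given: they have to be found in the camera images.
- thick_gauge: Thick feeler gauge, 70 g, upright in a slot. Upward from its origin (middle of the blade's lower tip): steel blade, 40 mm wide (its y), 8 mm thick (its x), lowest 16 mm tapered to 3 mm; at 55 to 60 mm a collar 30 x 50 mm, resting on the block; at 60 to 110 mm an orange grip, 22 mm thick (x), 36 mm wide (y). z up. Drawn straight up 56 mm, it is clear of the block.
- thin_gauge: Thin feeler gauge: as the thick one, but with a blue grip and a 3 mm blade, too thin for the gap. It stands in the other slot of the same light wooden block (64 x 190 mm, 62 mm high, two loose slots 100 mm apart along its length; which gauge is in which varies).
- nip (a point): Middle of the gap between the two white rollers of the fixed dough sheeter (green end plates, grey base 150 x 172 mm), 70 mm above the counter. y along the rollers, x across the gap, z up. Rollers 44 mm in diameter, 132 mm long, level; they do not turn. Their tops are 22 mm above this point, the end plates' tops 26 mm. Below it 58 mm are free. Gap 3.5 mm at rest.
- rear_roller (a joint): How far the roller on the nip's +x side is pushed back, m. Both rollers spring back (700 N/m, 2 N preload, travel 0.012): 0 at rest, about 0.0022 each with the thick blade in. That blade, held parallel to the rollers, slides in with about 2 to 5 N of drag and stays put when released; its collar meets the rollers with its tip about 36 mm below the nip.
Mind the look-alikes: they are no part of the job. Of the things that look like the thick_gauge, the largest one is meant.

How it is judged (in metres and radians):
On the way:
1. the thick gauge, held in the gripper, has its blade slid at least 10 mm down past the nip (contact force between the fingers and thick_gauge above 1 N and z of thick_gauge in the frame of nip below -0.01 m and horizontal distance between thick_gauge and nip below 0.05 m), for 0.1 s.
At the end, for the whole second after the job is handed in: The orange gauge stands released and at rest in the gap: tip at least 18 mm below the nip point, within 50 mm of it sideways, tilt under 12 degrees, rear roller pushed back over 1 mm; the blue gauge is within 20 mm of where it stood (z of thick_gauge in the frame of nip below -0.018 m and horizontal distance between thick_gauge and nip below 0.05 m and angle between thick_gauge's own z axis and vertical below 0.21 rad and value of joint rear_roller above 0.001 m and linear speed of thick_gauge below 0.02 m/s and distance of thin_gauge from where it was at the start of the episode below 0.02 m); the robot touches nothing.
It fails at once if the thin gauge is moved more than 20 mm (distance of thin_gauge from where it was at the start of the episode above 0.02 m).
It also fails if it takes over 45 s, if anything falls off the work surface, if the arm or the gripper's body presses on something with over 40 N, if the wrist force passes 120 N, or if a joint passes its speed limit or range.

ROBOT

A 7-joint arm with a two-finger parallel gripper is mounted at the origin on a cart in front of the work surface, level with it; the furniture and walls round the work are solid. World frame = base frame: x ahead of the robot, y to its left, z up, the work surface at z = 0. Lengths are in mm, angles in rad, forces in N, time in s.
With the tool pointing down it reaches from about 425 to 1025 mm from the base axis. Payload 9.4 kg.
Tool frame: the origin (TCP) lies midway between the tips of the shut fingers; the grasp point (between the pads) lies 19 mm behind it; z points along the fingers, y is the line along which they close (so a half turn about z gives the same grasp; the last joint's range is limited). The gripper opens to 85 mm and grips with 20 to 120 N. Pads are 22 mm wide; open, the fingers measure 114 mm over their backs; the gripper's body (76 mm by 85 mm) begins 54 mm behind the grasp point. The pads swing forward as they close: fully open they stand 13 mm farther back than shut.
Start: joints at [-1.368, 0.599, -0.003, 1.599, 0.002, 0.943, -0.08], TCP at [200.223, 696.803, 231.275] pointing down, gripper open.
Joint ranges: [-2.57, 2.57], [-0.35, 1.97], [-1.29, 1.29], [0.11, 2.56], [-1.05, 4.19], [0.11, 1.86], [-2.63, 2.63]. Speed limits (rad/s): [2.22, 2.22, 3.01, 3.01, 3.14, 3.14, 3.14].

INTERFACE

Orientations are given as a rotation vector (axis times angle).
In Python, from station import * gives the robot as it stands. The module is installed in compiled form; this text tells all that it offers.
- The arm moves only by the shell command python3 -m pendant 'ROWS' [OPENING] [FORCE]. ROWS is JSON, a list of rows, each a list of 2 entries, a list of its own where there are three numbers: the shift along the tool's x, y, z in cm, then the turn, a rotation vector about the tool's x, y, z in rad. A call has 1 to 10 rows; each row shifts and turns the commanded pose from where the row before left it, along the tool's axes as they then stand; what a row does not reach is not made up. A row lasts 1/10 s, in which the tool goes at most 50 mm and 8.59 degrees, less where a joint would pass 70% of its speed; a pose out of reach is approached as far as the arm can. A call with a gripper value outside its range is refused whole. OPENING is the opening, from 0 (shut) to 1 (fully open), set as the call begins (- or left out, the last holds). The fingers move at their own pace and stop on an object; FORCE is the grip in N (left out, the last holds). Time passes only in rows, so rows that do not move let the fingers close. It gives the time, the measured TCP pose, the force, the opening and the grip force at its end, in the units of the state.
- observe(): the state, without advancing time (a new reading comes with each control period).
- grab_frame(name): name is "side" or "top" or "wrist"; returns a dict with "image" (480x640x3 uint8, red, green, blue), "intrinsics" (3x3 intrinsics, pixels), "rvec" (rotation vector, rad) and "tvec" (3), from world to camera coordinates, as OpenCV has them; the wrist camera has in their place "tool_from_camera" (4x4, takes a point from camera to tool coordinates, whose origin is the TCP and whose axes are the flange's). Camera axes: x right, y down, z forward; pixel columns grow to the right and rows downward; lengths in mm; the calibration is good to about 2 mm. A picture is of the moment at which its call begins: read the wrist's pose just before it. There is no depth.
- finish_job(): hands the job in; it is judged then, once.
Trained networks look in the newest picture that a camera, given by its name, has taken for a name from the list of things; names that differ only in an ending like _2 or _b are one class to them, and where a whole thing is asked for, a point or a joint stands for the part that bears it (a point fixed in the world has none). Each returns a list of dicts, best first, with "confidence" (0 to 1); they miss things now and then, are a little off and sometimes report something else, mostly with a low value. They report only what shows in the picture. A call takes as long as a camera call. They do not tell look-alikes from the thing itself.
- recognise(label, camera): "at" ([x, y, z] in mm, in world coordinates, good to about 4 mm: the middle of the surface that is visible of it).
The state is a dict: "t": time; "joint_positions": joint angles; "qvel": joint speeds; "joint_torque": joint torques, N m; "ee_pos": TCP position; "ee_rot": TCP orientation; "contact_force": force on the tool from outside, world axes, zero at the start; "moment": the same for the moment, N m; "opening": finger opening in mm; "gripper_force": force on a finger pad.
Only numpy, scipy, OpenCV 4.12 (cv2) and the standard library are available. Lean on these libraries where they do the work, as an engineer would, in place of code of your own. Each camera call takes 0.05 s, during which the arm holds its last target. There are 200 camera calls.

## Working session

There is one attempt and no reset: what is moved stays moved. The work goes in short steps, Python scripts to look and compute and a shell command to move; the robot and the scene stay as the last step left them, time stands still between calls to the robot, and variables do not carry over. Pictures are saved under pics/ and viewed, at most 10 in all, crops included, and the job is handed in when it is done.

```bash
mkdir -p pics; python3 - <<'E'
from station import *
import cv2
s=observe(); print({k:s[k] for k in("t","ee_pos","ee_rot","opening","contact_force")})
for c in("side","top"):
    f=grab_frame(c); cv2.imwrite(f"pics/{c}0.png",f["image"][:,:,::-1])
    for l in("thick_gauge","thin_gauge","nip","rear_roller"):
        try: print(c,l,[([round(float(v)) for v in d["at"]],round(d["confidence"],2)) for d in recognise(l,c)])
        except Exception as e: print(c,l,e)
E
```

```text
{'t': 0.0, 'ee_pos': array([200.09423105, 696.38090322, 230.42866714]), 'ee_rot': array([-4.37939347e-01, -3.11083076e+00,  2.36671888e-03]), 'opening': 85.69073620631232, 'contact_force': array([ 0.58340303, -0.8145689 ,  1.14994103])}
side thick_gauge [([578, 155, 90], 0.91), ([605, 62, 44], 0.89), ([457, 174, 37], 0.8)]
side thin_gauge [([549, 252, 90], 0.91)]
side nip [([512, -286, 71], 0.57)]
side rear_roller [([540, -228, 90], 0.73)]
top thick_gauge [([577, 165, 111], 0.92), ([459, 174, 75], 0.48), ([604, 67, 74], 0.45)]
top thin_gauge [([554, 263, 106], 0.93)]
top nip [([508, -221, 81], 0.94)]
top rear_roller [([536, -229, 87], 0.66), ([575, 165, 111], 0.62)]
```

View pics/top0.png

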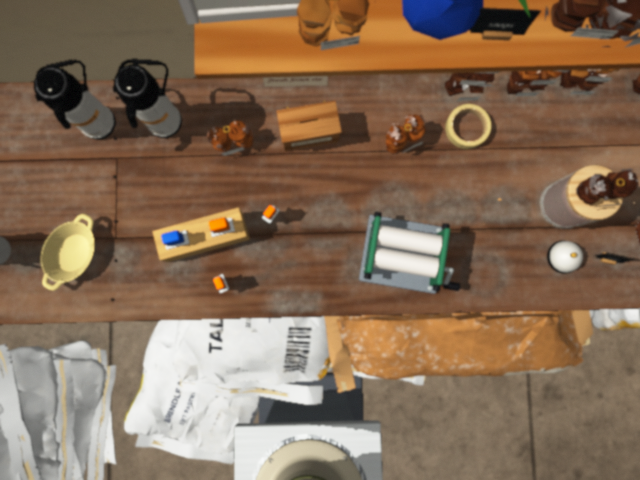

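View pics/side0.png

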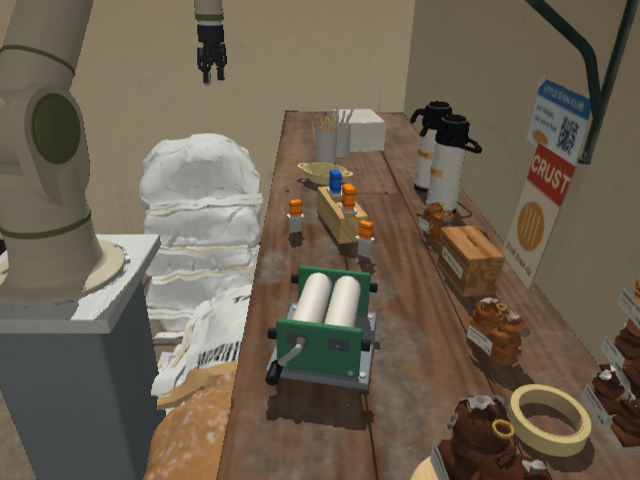

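The top view shows the block with the blue grip at (174,238) and the orange grip at (220,225). Two smaller orange look-alikes stand loose at (270,213) and (221,284), and the sheeter is at about (405,252). I'll refine the poses from the top camera.

```bash
cat > h.py <<'E'
from station import *
import cv2, numpy as np
from scipy.spatial.transform import Rotation as Ro
np.set_printoptions(precision=2,suppress=True)
def cam(c):
    s=observe(); f=grab_frame(c)
    if c=="wrist":
        T=np.array(f["tool_from_camera"]); R=Ro.from_rotvec(s["ee_rot"]).as_matrix()
        return f["image"],np.array(f["intrinsics"]),R@T[:3,:3],R@T[:3,3]+s["ee_pos"]
    R=cv2.Rodrigues(np.array(f["rvec"],float))[0].T
    return f["image"],np.array(f["intrinsics"]),R,-R@np.array(f["tvec"],float).ravel()
def ray(px,z,K,R,o):
    px=np.atleast_2d(np.array(px,float)); d=np.c_[px,np.ones(len(px))]@np.linalg.inv(K).T@R.T
    return o+d*((z-o[2])/d[:,2])[:,None]
def blobs(mask,amin):
    n,l,st,ce=cv2.connectedComponentsWithStats(mask.astype(np.uint8))
    return [np.argwhere(l==i)[:,::-1] for i in range(1,n) if st[i,4]>=amin]
def rect(p):
    (c,s,a)=cv2.minAreaRect(p[:,:2].astype(np.float32)); b=cv2.boxPoints((c,s,a))
    e=[b[1]-b[0],b[2]-b[1]]; L=max(e,key=np.linalg.norm)
    return np.array(c),np.array(s),np.degrees(np.arctan2(L[1],L[0]))%180
def go(target,ydeg):
    "turn about tool z (rad), then shift in cm in the turned tool frame"
    s=observe(); R=Ro.from_rotvec(s["ee_rot"]).as_matrix(); y=np.degrees(np.arctan2(R[1,1],R[0,1]))
    dw=(ydeg-y+90)%180-90; a=np.radians(ydeg if abs((ydeg-y+180)%360-180)<90 else ydeg+180)
    Y=np.array([np.cos(a),np.sin(a),0]);Z=np.array([0,0,-1.]);Rt=np.c_[np.cross(Y,Z),Y,Z]
    print("pos",s["ee_pos"],"y",y,"turn(tool rotvec)",Ro.from_matrix(R.T@Rt).as_rotvec(),"shift cm",Rt.T@(np.array(target)-s["ee_pos"])/10)
E
python3 - <<'E'
from h import *
im,K,R,o=cam("top"); h=cv2.cvtColor(im,cv2.COLOR_RGB2HSV).astype(int); H,S,V=h[...,0],h[...,1],h[...,2]
yy,xx=np.mgrid[:480,:640]
for n,m,z,a in(("orange",(H>5)&(H<18)&(S>200)&(V>170)&(yy>180)&(yy<310)&(xx<330),117,30),("blue",(H>100)&(H<125)&(S>150)&(yy>180)&(yy<300),117,30),
  ("white",(S<50)&(V>140)&(yy>210)&(yy<290)&(xx>360)&(xx<455),92,200)):
    for b in blobs(m,a): print(n,len(b),b.mean(0),*rect(ray(b,z,K,R,o)))
go([577,165,170],13)
E
```

```text
orange 54 [268.93 210.98] [600.36  67.44] [16.09 22.08] 139.3777
orange 85 [219.73 223.68] [576.6  172.44] [21.05 33.98] 102.74597
orange 50 [218.42 283.36] [456.16 172.6 ] [21.9 16.5] 17.952024
blue 198 [172.18 237.8 ] [550.24 265.07] [23.48 38.57] 102.73831
white 1446 [411.49 238.58] [ 543.73 -223.45] [134.47  57.72] 78.45955
white 1913 [406.06 268.47] [ 475.75 -210.31] [133.98  71.98] 79.08194
pos [200.26 696.79 231.26] y 73.96759641709482 turn(tool rotvec) [0.   0.   1.06] shift cm [-60.29  24.75   6.13]
```

```bash
python3 -m pendant '[[[0,0,0],[0,0,0.133]],[[0,0,0],[0,0,0.133]],[[0,0,0],[0,0,0.133]],[[0,0,0],[0,0,0.133]],[[0,0,0],[0,0,0.133]],[[0,0,0],[0,0,0.133]],[[0,0,0],[0,0,0.133]],[[0,0,0],[0,0,0.133]]]' 1 60; python3 -m pendant '[[[-4,1.6,0],[0,0,0]],[[-4,1.6,0],[0,0,0]],[[-4,1.6,0],[0,0,0]],[[-4,1.6,0],[0,0,0]],[[-4,1.6,0],[0,0,0]],[[-4,1.6,0],[0,0,0]],[[-4,1.6,0],[0,0,0]],[[-4,1.6,0],[0,0,0]],[[-4,1.6,0],[0,0,0]],[[-4,1.6,0],[0,0,0]]]'; python3 -c "
from h import *
go([576,170,190],12.7)"
```

```text
t: 1.35
ee_pos: [200.1, 696.9, 231.4]
ee_rot: [-1.962, -2.453, -0.0]
contact_force: [0.4, -0.1, 0.1]
opening: 85.1
gripper_force: 0.0
t: 2.35
ee_pos: [447.0, 341.7, 231.6]
ee_rot: [1.955, 2.459, 0.001]
contact_force: [1.6, 0.4, 0.2]
opening: 85.6
gripper_force: 0.0
pos [446.99 341.69 231.62] y 13.021607414726397 turn(tool rotvec) [ 0.   -0.    0.01] shift cm [-19.59   8.81   4.16]
```

```bash
python3 -m pendant '[[[-3.9,1.75,0.4],[0,0,0.005]],[[-3.9,1.75,0.4],[0,0,0]],[[-3.9,1.75,0.4],[0,0,0]],[[-3.9,1.75,0.4],[0,0,0]],[[-3.9,1.75,0.4],[0,0,0]],[[0,0,0],[0,0,0]],[[0,0,0],[0,0,0]]]'; python3 - <<'E'
from h import *
im,K,R,o=cam("wrist"); cv2.imwrite("pics/w1.png",im[:,:,::-1])
h=cv2.cvtColor(im,cv2.COLOR_RGB2HSV).astype(int); H,S,V=h[...,0],h[...,1],h[...,2]
for n,m in(("orange",(H>5)&(H<18)&(S>200)&(V>170)),("blue",(H>100)&(H<125)&(S>150))):
    for b in blobs(m,300): print(n,len(b),b.mean(0),*rect(ray(b,117,K,R,o)))
print([d["at"] for d in recognise("thick_gauge","wrist")])
go([576,170,190],12.7)
E
```

```text
t: 3.05
ee_pos: [575.1, 171.1, 211.2]
ee_rot: [1.965, 2.451, -0.0]
contact_force: [-0.3, 1.1, -0.4]
opening: 85.7
gripper_force: 0.0
blue 2424 [323.    57.96] [552.91 269.49] [19.97 31.8 ] 103.179665
[[605.2, 73.6, 60.8], [465.3, 181.3, 72.4], [574.9, 181.3, 115.4]]
pos [574.08 173.31 211.31] y 12.785506770134914 turn(tool rotvec) [-0. -0.  0.] shift cm [-0.37  0.12  2.13]
```

View pics/w1.png

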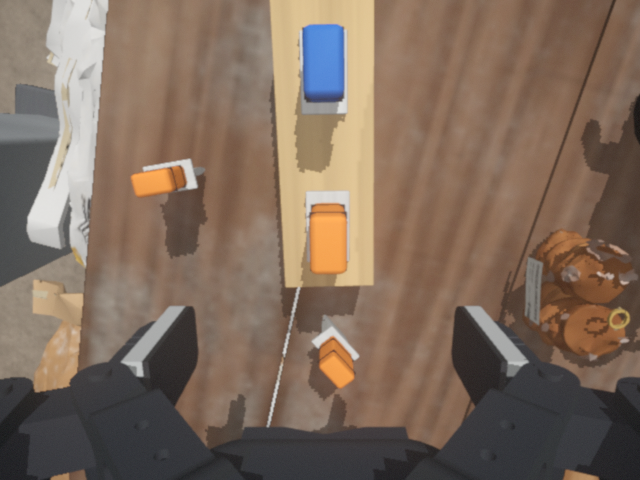

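The wrist view shows the orange grip's top at roughly (310–346, 216–273), square to the tool. The small look-alikes are at (160,180) and (335,360), clear of the fingers.

```bash
python3 - <<'E'
from h import *
for i in range(3):
    im,K,R,o=cam("wrist"); s=observe()["ee_pos"]
    h=cv2.cvtColor(im,cv2.COLOR_RGB2HSV).astype(int); H,S,V=h[...,0],h[...,1],h[...,2]
    for n,m in(("orange",(H>5)&(H<20)&(S>190)&(V>225)),("blue",(H>100)&(H<125)&(S>150)&(V>170))):
        for b in blobs(m,900): print(n,len(b),b.mean(0),b.min(0),b.max(0),*rect(ray(b,117,K,R,o)))
    print(s)
P=ray([[310,216],[346,216],[346,273],[310,273]],117,K,R,o);print(P,P.mean(0))
E
```

```text
blue 2365 [324.58  62.47] [306  30] [344  96] [553.1  269.58] [19.59 32.07] 102.14183
[573.97 173.68 211.34]
blue 2369 [324.9   63.18] [306  31] [344  96] [553.05 269.7 ] [19.85 31.53] 103.50473
[573.91 173.75 211.39]
blue 2385 [325.01  63.22] [306  32] [344  97] [553.06 269.35] [19.84 31.66] 103.52537
[573.97 173.72 211.41]
[[562.58 189.39 117.  ]
 [582.58 193.94 117.  ]
 [590.63 160.62 117.  ]
 [569.91 155.91 117.  ]] [576.42 174.96 117.  ]
```

```bash
python3 -m pendant '[[[0,0.2,2],[0,0,0]],[[0,0,2],[0,0,0]],[[0,0,2],[0,0,0]],[[0,0,2],[0,0,0]],[[0,0,2],[0,0,0]],[[0,0,1.8],[0,0,0]],[[0,0,1.3],[0,0,0]],[[0,0,0],[0,0,0]],[[0,0,0],[0,0,0]]]'; python3 -c "
from h import *
go([576.2,173.5,81],12.8)"
```

```text
t: 4.2
ee_pos: [576.6, 173.0, 80.6]
ee_rot: [1.961, 2.454, 0.0]
contact_force: [0.3, 0.8, 0.2]
opening: 85.3
gripper_force: 0.0
pos [576.62 173.05  80.58] y 12.75012050076898 turn(tool rotvec) [ 0.  0. -0.] shift cm [ 0.05 -0.03 -0.04]
```

```bash
python3 -m pendant '[[[0,0,0],[0,0,0]],[[0,0,0],[0,0,0]],[[0,0,0],[0,0,0]],[[0,0,0],[0,0,0]],[[0,0,0],[0,0,0]],[[0,0,0],[0,0,0]],[[0,0,0],[0,0,0]],[[0,0,0],[0,0,0]]]' 0 60;python3 -m pendant '[[[0,0,-1],[0,0,0]],[[0,0,-1],[0,0,0]],[[0,0,-1],[0,0,0]],[[0,0,-1],[0,0,0]],[[0,0,-1],[0,0,0]],[[0,0,-1.5],[0,0,0]],[[0,0,-2],[0,0,0]],[[0,0,-3],[0,0,0]],[[0,0,-2],[0,0,0]],[[0,0,0],[0,0,0]]]'
```

```text
t: 5.0
ee_pos: [576.8, 172.8, 80.7]
ee_rot: [1.962, 2.454, 0.001]
contact_force: [-0.7, 0.2, 5.5]
opening: 21.5
gripper_force: 59.3
t: 6.0
ee_pos: [577.9, 173.0, 218.7]
ee_rot: [1.96, 2.452, 0.007]
contact_force: [-0.4, -0.1, -0.8]
opening: 21.3
gripper_force: 58.7
```

```bash
python3 -m pendant '[[[0,0,-1],[0,0,0.105]],[[0,0,-1],[0,0,0.105]],[[0,0,-1],[0,0,0.105]],[[0,0,-1],[0,0,0.1]],[[0,0,-1],[0,0,0]]]'; python3 -c "
from h import *
go([491,-305,270],-11)"
```

```text
t: 6.5
ee_pos: [576.0, 172.7, 265.1]
ee_rot: [-2.426, -1.995, 0.002]
contact_force: [-0.2, 0.0, -0.8]
opening: 21.0
gripper_force: 58.7
pos [576.02 172.75 265.09] y -11.129722427118647 turn(tool rotvec) [-0.  0. -0.] shift cm [-48.52   0.77  -0.49]
```

```bash
python3 -m pendant '[[[-3,0,0],[0,0,0]],[[-4,0.1,0],[0,0,0]],[[-4,0.1,0],[0,0,0]],[[-4,0.1,0],[0,0,0]],[[-4,0.1,0],[0,0,0]],[[-4,0.1,0],[0,0,0]],[[-4,0.1,0],[0,0,0]],[[-4,0.1,0],[0,0,0]],[[-4,0.1,0],[0,0,0]],[[-3,0,0],[0,0,0]]]';  python3 -m pendant '[[[-4,0,0],[0,0,0]],[[-3.5,0,0],[0,0,0]],[[-2,0,0],[0,0,0]],[[0,0,0],[0,0,0]],[[0,0,0],[0,0,0]],[[0,0,0],[0,0,0]]]'; python3 - <<'E'
from h import *
im,K,R,o=cam("wrist"); cv2.imwrite("pics/w2.png",im[:,:,::-1])
h=cv2.cvtColor(im,cv2.COLOR_RGB2HSV).astype(int); H,S,V=h[...,0],h[...,1],h[...,2]
for b in blobs((S<50)&(V>140),3000): print(len(b),b.mean(0),b.min(0),b.max(0),*rect(ray(b,92,K,R,o)))
print([d["at"] for d in recognise("nip","wrist")])
go([491,-305,270],-11)
E
```

```text
t: 7.5
ee_pos: [510.5, -204.3, 265.4]
ee_rot: [2.423, 1.999, -0.001]
contact_force: [0.0, 0.0, -1.0]
opening: 21.2
gripper_force: 58.7
t: 8.1
ee_pos: [493.6, -293.7, 265.1]
ee_rot: [-2.422, -2.0, -0.001]
contact_force: [1.0, 0.8, -0.8]
opening: 21.2
gripper_force: 58.7
14043 [292.49 109.71] [248  10] [331 205] [ 485.24 -213.78] [132.59  56.92] 78.96958
10689 [366.19 108.54] [337  11] [397 205] [ 537.48 -224.17] [132.1  40.7] 78.6636
4099 [324.3  277.25] [263 223] [386 348] [ 484.03 -348.65] [105.  100.5] 78.36891
[[515.9, -219.6, 89.9]]
pos [ 493.76 -293.67  265.18] y -10.908343411717699 turn(tool rotvec) [-0. -0.  0.] shift cm [-1.16 -0.05 -0.48]
```

View pics/w2.png

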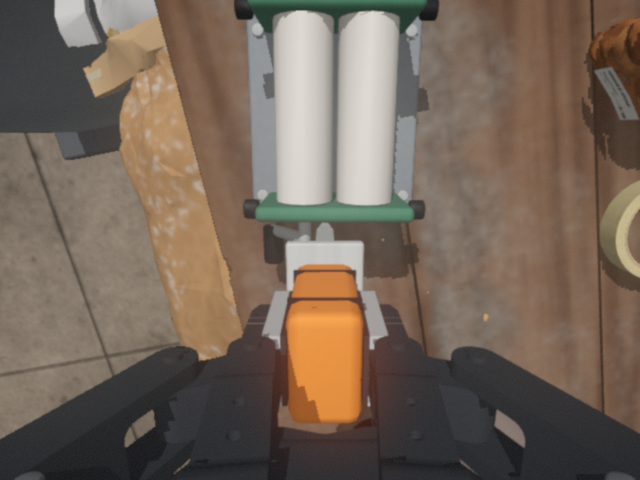

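The picture shows the gauge held straight in the gripper, with its collar at (325,262). The rollers lie at columns 275–397, rows 10–205, with the gap near column 335. I'll fit the gap line.

```bash
python3 - <<'E'
from h import *
im,K,R,o=cam("wrist"); g=im.min(2).astype(int)
pts=[]
for r in range(20,198,4):
    c=np.arange(322,352); w=np.clip(130-g[r,c],0,None)
    if w.sum()>0: pts.append([(w*c).sum()/w.sum(),r])
pts=np.array(pts); print(pts[::8], g[108,322:352])
for z in(70,76):
    P=ray(pts,z,K,R,o)[:,:2]; vx,vy,x0,y0=cv2.fitLine(P.astype(np.float32),cv2.DIST_HUBER,0,.01,.01).ravel()
    print(z,P[0],P[-1],np.degrees(np.arctan2(vy,vx))%180)
# ends of rollers (z~92) along axis
e=ray([[336,11],[336,205]],92,K,R,o); print(e,e.mean(0)); print(o)
im,K,R,o=cam("top"); cv2.imwrite("pics/top1.png",im[:,:,::-1]); g=im.min(2).astype(int); print(g[250:260,408])
E
```

```text
[[335.9   20.  ]
 [334.72  52.  ]
 [334.44  84.  ]
 [333.95 116.  ]
 [333.64 148.  ]
 [333.1  180.  ]] [177 174 172 168 162 157 152 147 138 127 116 108 106 108 115 130 147 160
 167 172 176 180 183 188 191 193 194 195 196 199]
70 [ 529.26 -155.89] [ 503.81 -281.36] 78.6579
76 [ 528.85 -157.19] [ 503.85 -280.43] 78.65796
[[ 528.84 -155.24   92.  ]
 [ 504.76 -285.05   92.  ]] [ 516.8  -220.14   92.  ]
[ 506.34 -228.94  408.95]
[129 106 118 144 169 188 201 211 219 225]
```

```bash
python3 -c "
from h import *
go([516.4,-219,180],-11.34)"
```

```text
pos [ 493.72 -294.    265.3 ] y -10.945339395613527 turn(tool rotvec) [ 0.   -0.    0.01] shift cm [7.8  0.75 8.53]
```

```bash
python3 -m pendant '[[[2.6,0.25,0],[0,0,0.007]],[[2.6,0.25,0],[0,0,0]],[[2.6,0.25,0],[0,0,0]],[[0,0,3],[0,0,0]],[[0,0,3],[0,0,0]],[[0,0,2.5],[0,0,0]],[[0,0,0],[0,0,0]],[[0,0,0],[0,0,0]],[[0,0,0],[0,0,0]]]';python3 - <<'E'
from h import *
im,K,R,o=cam("side"); cv2.imwrite("pics/s2.png",cv2.resize(im[200:400,220:420,::-1],(600,600),interpolation=cv2.INTER_CUBIC))
im,K,R,o=cam("wrist"); cv2.imwrite("pics/w3.png",im[:,:,::-1])
go([516.4,-219,166],-11.34)
E
```

```text
t: 9.2
ee_pos: [516.7, -220.4, 181.6]
ee_rot: [2.431, 1.988, 0.002]
contact_force: [0.4, 0.4, -0.2]
opening: 21.3
gripper_force: 58.8
pos [ 516.67 -220.28  181.62] y -11.456350543266511 turn(tool rotvec) [ 0.  0. -0.] shift cm [ 0.12 -0.05  1.56]
```

View pics/s2.png

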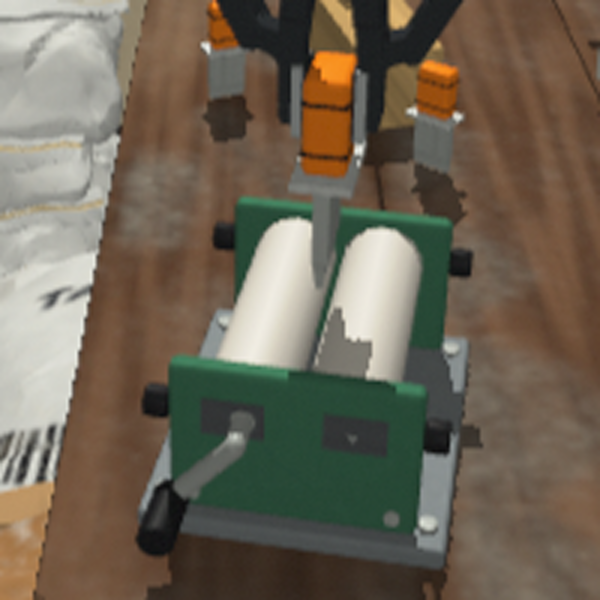

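View pics/w3.png

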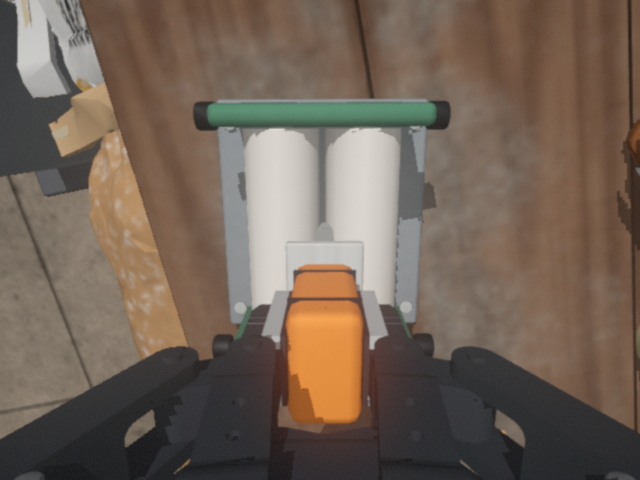

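The wrist view has the blade at (324,230) in line with the gap at column 322. The side view has the blade upright over the groove at (322,280). I'll descend and watch the force.

```bash
python3 -m pendant '[[[0,0,1],[0,0,0]],[[0,0,1],[0,0,0]],[[0,0,0.5],[0,0,0]],[[0,0,0.3],[0,0,0]],[[0,0,0.3],[0,0,0]],[[0,0,0],[0,0,0]]]';python3 -m pendant '[[[0,0,0.3],[0,0,0]],[[0,0,0.3],[0,0,0]],[[0,0,0.3],[0,0,0]],[[0,0,0],[0,0,0]]]'
```

```text
t: 9.9
ee_pos: [515.8, -220.0, 148.9]
ee_rot: [-2.432, -1.988, 0.001]
contact_force: [-0.5, 0.9, -0.8]
opening: 21.2
gripper_force: 58.8
t: 10.3
ee_pos: [515.9, -220.0, 140.0]
ee_rot: [-2.432, -1.989, 0.0]
contact_force: [-0.8, -0.1, -2.1]
opening: 21.5
gripper_force: 58.8
```

```bash
python3 -m pendant '[[[0,0,0.3],[0,0,0]],[[0,0,0.3],[0,0,0]],[[0,0,0.3],[0,0,0]]]';python3 -m pendant '[[[0,0,0.3],[0,0,0]],[[0,0,0.3],[0,0,0]],[[0,0,0.3],[0,0,0]]]'
```

```text
t: 10.6
ee_pos: [516.2, -220.1, 131.3]
ee_rot: [2.432, 1.988, 0.001]
contact_force: [-1.0, 0.5, 3.6]
opening: 21.2
gripper_force: 59.2
t: 10.9
ee_pos: [516.0, -220.0, 122.0]
ee_rot: [2.432, 1.989, 0.0]
contact_force: [0.1, -0.4, 1.8]
opening: 21.2
gripper_force: 59.2
```

```bash
python3 -m pendant '[[[0,0,0.3],[0,0,0]],[[0,0,0.3],[0,0,0]],[[0,0,0.3],[0,0,0]],[[0,0,0.1],[0,0,0]],[[0,0,0],[0,0,0]],[[0,0,0],[0,0,0]]]';python3 - <<'E'
from h import *
im,K,R,o=cam("side"); cv2.imwrite("pics/s3.png",cv2.resize(im[200:400,220:420,::-1],(600,600),interpolation=cv2.INTER_CUBIC))
E
```

```text
t: 11.5
ee_pos: [515.7, -219.9, 112.0]
ee_rot: [-2.432, -1.988, 0.001]
contact_force: [0.2, 0.0, -3.0]
opening: 21.2
gripper_force: 58.7
```

View pics/s3.png

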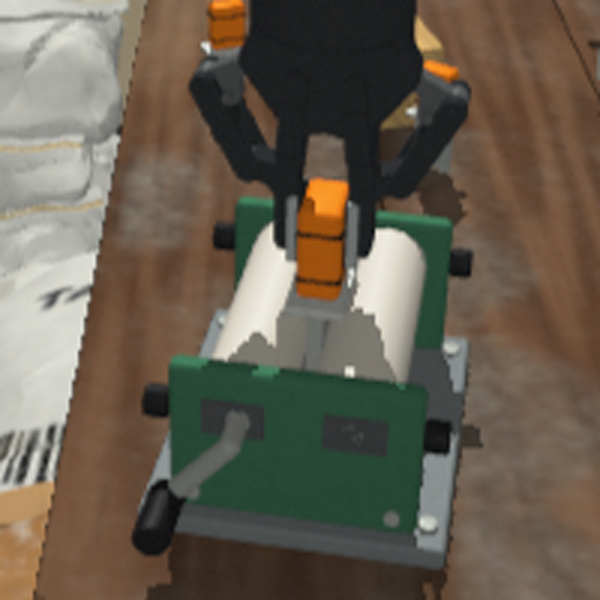

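The blade is in the gap at (318,330), with the collar just above the rollers at (320,300). Releasing.

```bash
python3 -m pendant '[[[0,0,0],[0,0,0]],[[0,0,0],[0,0,0]],[[0,0,0],[0,0,0]],[[0,0,0],[0,0,0]],[[0,0,0],[0,0,0]],[[0,0,0],[0,0,0]],[[0,0,0],[0,0,0]],[[0,0,0],[0,0,0]]]' 1; python3 -m pendant '[[[0,0,-1],[0,0,0]],[[0,0,-2],[0,0,0]],[[0,0,-3],[0,0,0]],[[0,0,-3],[0,0,0]],[[0,0,-3],[0,0,0]],[[0,0,-3],[0,0,0]],[[0,0,0],[0,0,0]],[[0,0,0],[0,0,0]],[[0,0,0],[0,0,0]]]';python3 - <<'E'
from h import *
im,K,R,o=cam("side"); cv2.imwrite("pics/s4.png",cv2.resize(im[150:400,200:450,::-1],(600,600),interpolation=cv2.INTER_CUBIC))
for l in("thick_gauge","thin_gauge"): print([d["at"] for d in recognise(l,"side")])
E
```

```text
t: 12.35
ee_pos: [516.0, -220.0, 112.3]
ee_rot: [2.432, 1.989, 0.0]
contact_force: [-0.3, -0.5, 0.1]
opening: 85.3
gripper_force: 0.0
t: 13.25
ee_pos: [515.5, -219.6, 261.8]
ee_rot: [-2.431, -1.988, 0.001]
contact_force: [0.1, -0.3, -0.3]
opening: 85.3
gripper_force: 0.0
[[606.7, 63.5, 40.0], [457.6, 172.4, 40.2], [519.9, -239.8, 120.8]]
[[549.0, 253.5, 86.2]]
```

View pics/s4.png

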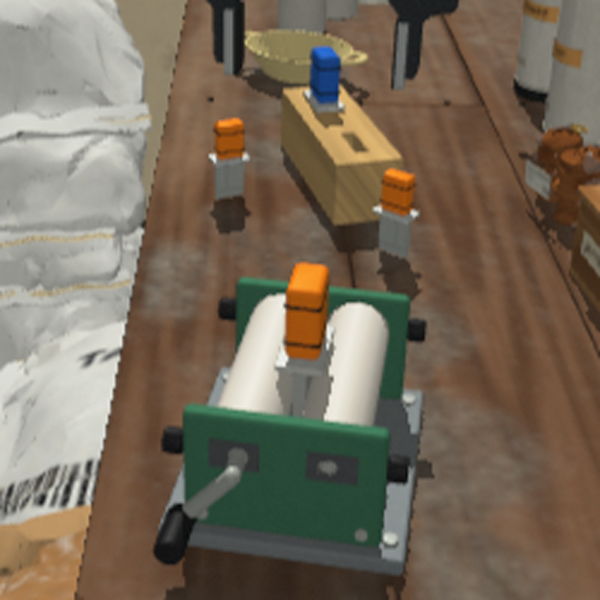

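The orange gauge stands upright in the gap at (308,310), released, with the gripper clear above it. The blue gauge is still in its block at (323,80). Handing in.

```bash
python3 -c "
from station import *
print(finish_job())"
```

```text
the job is handed in; nothing more can be done
None
```

The thick gauge stands upright and released in the roller gap, its tip about 32 mm below the nip, and the blue gauge is still in its block. I handed the job in at about 13 s; no verdict came back.

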